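# Set the soldering station's temperature slider to the set-point clip

## Robot

A 7-joint arm with a two-finger parallel gripper is mounted at the origin on the work surface. World frame = base frame: x ahead of the robot, y to its left, z up, the work surface at z = 0. Lengths are in m, angles in rad, forces in N, time in s.
With the tool pointing down it reaches from about 0.4 to 0.925 m from the base axis. Payload 4.1 kg.
Tool frame: the origin (TCP) lies midway between the tips of the shut fingers; the grasp point (between the pads) lies 19 mm behind it (hold_point_z is the distance from the TCP to the grasp point, in m); z points along the fingers, y is the line along which they close (so a half turn about z gives the same grasp; the last joint's range is limited). The gripper opens to 85 mm and grips with 20 to 120 N. Pads are 22 mm wide; open, the fingers measure 114 mm over their backs; the gripper's body (76 mm by 85 mm) begins 54 mm behind the grasp point. The pads swing forward as they close: fully open they stand 13 mm farther back than shut.
Start: joints at [1.239, 0.398, 0.045, 1.537, -0.019, 1.207, -0.051], TCP at [0.15, -0.632, 0.231] pointing down, gripper open.
Joint ranges: [-2.82, 2.82], [-0.49, 2.23], [-1.37, 1.46], [0, 2.46], [-1.36, 4.5], [0.23, 2], [-2.94, 2.94]. Speed limits (rad/s): [2.57, 2.57, 3.14, 3.14, 3.14, 3.14, 3.14].

## Interface

Orientations are given as a unit quaternion [x, y, z, w].
In Python, from bench import observe, camera, camera_model, finish_job, look_for, regions_of, hold_point_z gives the robot as it stands.
- The arm moves only by the tool send_rows, never from a script. Its argument "motion" is one flat list of numbers, 5 for each row, row after row: the shift along the tool's x, y, z in units of 0.3 m (1.0 is 0.3 m), then the turn about the tool's z in units of pi/2 rad (1.0 is pi/2 rad), then the closure, from 0 (fully open) to 1 (shut). A call has 1 to 12 rows; each row is the pose to reach, as a shift and turn from the pose commanded when the call began, along the tool's axes at that moment; what a row does not reach only later rows make up. A row lasts 1/12 s, in which the tool goes at most 41.7 mm and 7.16 degrees, less where a joint would pass 70% of its speed; a pose out of reach is approached as far as the arm can. A call with a number of a shift or a turn outside -1 to 1 is refused whole. A call with a gripper value outside its range is refused whole. The fingers move at their own pace and stop on an object; "squeeze" is the grip in N (left out, the last holds). Time passes only in rows, so rows that repeat a pose let the fingers close. It gives the time, the measured TCP pose, the force, the opening and the grip force at its end, in the units of the state.
- observe(): the state, without advancing time (a new reading comes with each control period).
- camera(name): name is "scene" or "top"; returns the picture (400x640x3 uint8, blue, green, red); there is no depth.
- camera_model(name): a dict with "K" (3x3 intrinsics, pixels), "k1" (the pictures are not rectified: a ray, as slopes to the right and down, at radius r is drawn at 1 + k1 r^2 times it, then the intrinsics apply), "rvec" (rotation vector, rad) and "tvec" (3), from world to camera coordinates, as OpenCV has them. Camera axes: x right, y down, z forward; pixel columns grow to the right and rows downward; lengths in m; the calibration is good to about 2 mm. A picture is of the moment at which its call begins. camera_model takes no time and is no camera call.
- finish_job(): hands the job in; it is judged then, once.
Trained networks look in the newest picture that a camera, given by its name, has taken for a name from the list of things; names that differ only in an ending like _2 or _b are one class to them, and where a whole thing is asked for, a point or a joint stands for the part that bears it (a point fixed in the world has none). Each returns a list of dicts, best first, with "conf" (0 to 1); they miss things now and then, are a little off and sometimes report something else, mostly with a low value. They report only what shows in the picture. A call takes as long as a camera call.
- look_for(camera, name): "position" ([x, y, z] in m, in world coordinates, good to about 4 mm: the middle of the surface that is visible of it).
- regions_of(camera, name): "region" (400x640 bool, what is visible of it).
The state is a dict: "t": time; "qpos": joint angles; "dq": joint speeds; "effort": joint torques, N m; "ee_pos": TCP position; "tool_rot": TCP orientation; "contact_force": force on the tool from outside, world axes, zero at the start; "ft_torque": the same for the moment, N m; "finger_gap": opening from 0.0 (shut) to 1.0 (fully open); "finger_force": force on a finger pad.
Only numpy, scipy, OpenCV 4.12 (cv2) and the standard library are available. Lean on these libraries where they do the work, as an engineer would, in place of code of your own. Each camera call takes 0.05 s, during which the arm holds its last target. There are 200 camera calls.

## Task

The soldering station has to be brought up to working heat: slide the temperature grip on its top along the track until it stands level with the little metal set-point clip beside the track, then let go of it. Leave the slider of the lamp dimmer, the smaller box next to it, where it is.

Things in the scene. Friction and masses are not known exactly. Their poses are not given: they have to be found in the camera images.
- temp_grip_top (a point): Centre of the top of the soldering station's grip: an upright black paddle, white line on top, 16 mm along the track, 30 mm across, 36 mm tall. The station is a fixed black box, 220 x 130 x 45 mm, with grey top plate, small display and three white buttons; its top is 37 mm below this point and free for 25 mm round the grip. x runs along the track (hotter, away from the robot), y across, z up.
- temp_slider (a joint): Position of the temperature grip along its track in m: 0 at the end nearer the robot, 0.12 at the far end; it grows along the x axis of temp_grip_top. It slides with about 1.5 N of friction and stays where it is left. It starts in the near quarter; the clip stands further along.
- clip_centre (a point): Centre of the set-point clip: a fixed brass block, 10 mm along the track, 18 mm wide, 10 mm tall, on top of the station 51 mm to the -y side of the track's middle line, a thin flat tongue pointing at the track. Same axes as temp_grip_top. The grip is at its target when it has the same x as the clip in these axes.
- dimmer_stub_top (a point): Centre of the top of the lamp dimmer's slider, a round black stub 20 mm in diameter and 30 mm tall on a fixed black box 180 x 90 x 35 mm with a grey top plate, beside the station (left or right of it). x along its track. It is not to be moved.

How it is judged:
By the outcome, as a careful person would: the job done as asked, in the order asked, and still so for the second after the job is handed in, with the robot touching nothing.
It also fails if it takes over 29 s, if anything falls off the work surface, if the arm or the gripper's body presses on something with over 40 N, if the wrist force passes 120 N, or if a joint passes its speed limit or range.

## Working session

There is one attempt and no reset: what is moved stays moved. The work goes in short steps, Python scripts to look and compute and a tool call to move; the robot and the scene stay as the last step left them, time stands still between calls to the robot, and variables do not carry over. Pictures are saved under pics/ and viewed, at most 10 in all, crops included, and the job is handed in when it is done.

Besides the shell and the picture viewer there is one more tool, called after ">>>" by a JSON object that holds its "op" and its "data". send_rows: Moves the arm, as the interface text tells. Its arguments: {"type":"object","properties":{"motion":{"type":"array","items":{"type":"number","minimum":-1,"maximum":1}},"squeeze":{"type":"number"}},"required":["motion"]}

```bash
mkdir -p pics; python3 - <<'E'
from bench import *
import cv2
s=observe();print(s['t'],s['ee_pos'],s['tool_rot'],hold_point_z)
for c in("scene","top"):
    im=camera(c);cv2.imwrite(f"pics/{c}0.png",im)
    for n in("temp_grip_top","clip_centre","dimmer_stub_top"):
        print(c,n,[(r['position'],r['conf']) for r in look_for(c,n)[:3]])
E
```

```text
0.0 [ 0.14983375 -0.63182488  0.23026278] [ 9.93224041e-01  1.16211143e-01 -1.87580327e-04 -9.69391475e-04] 0.0187
scene temp_grip_top [([0.4811, -0.1432, 0.0748], 0.86)]
scene clip_centre [([0.5228, -0.2117, 0.0562], 0.44)]
scene dimmer_stub_top [([0.5226, -0.2119, 0.0547], 0.67), ([0.6107, 0.1503, 0.0584], 0.56)]
top temp_grip_top [([0.4768, -0.1384, 0.0807], 0.62)]
top clip_centre []
top dimmer_stub_top [([0.6081, 0.1532, 0.0691], 0.5)]
```

View pics/top0.png

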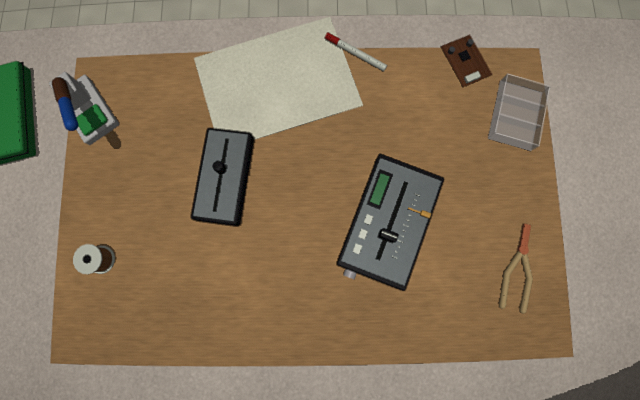

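View pics/scene0.png

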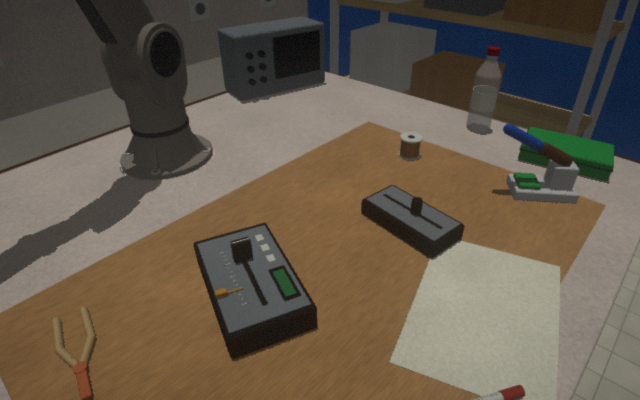

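The top view shows the station at about (390,222): grip (389,236), brass clip (426,214), track from (379,260) to (405,182). The dimmer is on the left, with its stub at (220,168). Next I'll zoom in and back-project.

```bash
cat > h.py <<'E'
import numpy as np,cv2
from bench import *
def und(c,p):
    m=camera_model(c);K=np.array(m['K']);k=m['k1']
    return cv2.undistortPoints(np.array(p,float).reshape(-1,1,2),K,np.array([k,0,0,0.])).reshape(-1,2),cv2.Rodrigues(np.array(m['rvec']))[0],np.array(m['tvec'])
def bp(c,p,z):
    u,R,t=und(c,p);o=-R.T@t;d=np.c_[u,np.ones(len(u))]@R
    return o+d*((z-o[2])/d[:,2])[:,None]
def pj(c,P):
    m=camera_model(c)
    return cv2.projectPoints(np.array(P,float).reshape(-1,1,3),np.array(m['rvec']),np.array(m['tvec']),np.array(m['K']),np.array([m['k1'],0,0,0.]))[0].reshape(-1,2)
E
python3 - <<'E'
from h import *
im=camera("top");cv2.imwrite("pics/c1.png",cv2.resize(im[145:295,320:460],None,fx=4,fy=4,interpolation=cv2.INTER_CUBIC)) 
hsv=cv2.cvtColor(im,cv2.COLOR_BGR2HSV)
m=((hsv[...,0]>12)&(hsv[...,0]<28)&(hsv[...,1]>130)&(hsv[...,2]>130)).astype(np.uint8)
m[:195]=0;m[235:]=0;m[:,:400]=0;m[:,436:]=0
ys,xs=np.nonzero(m);print("brass",len(xs),xs.min(),xs.max(),xs.mean(),ys.mean())
# box outline: regions
r=regions_of("top","temp_slider")
for q in r[:3]:
    y,x=np.nonzero(q['region']);print(q['conf'],len(x),x.mean(),y.mean())
print(bp("top",[(379,260),(405,182)],.045),bp("top",[(389,236)],.082),bp("top",[(426,214)],.05))
E
```

```text
brass 62 408 430 421.741935483871 212.41935483870967
[[ 0.43642037 -0.12638315  0.045     ]
 [ 0.57585894 -0.17930579  0.045     ]] [[ 0.47572895 -0.13966909  0.082     ]] [[ 0.51592302 -0.21294271  0.05      ]]
```

View pics/c1.png

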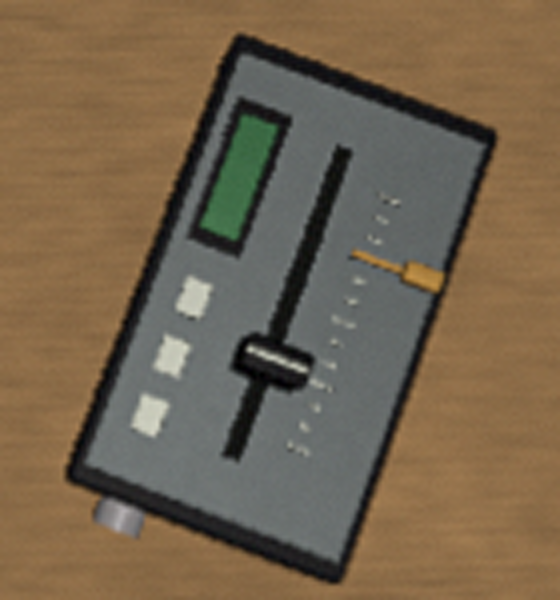

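The zoom shows the grip's white line centred at crop (277,357), the clip block at (425,277), its tongue tip at (352,255), and the track from (232,458) to (343,148).

```bash
python3 - <<'E'
from h import *
C=lambda L:[((x+.5)/4-.5+320,(y+.5)/4-.5+145) for x,y in L]
T=bp("top",C([(232,458),(343,148)]),.045)
B=bp("top",C([(234,55),(487,147)  ,(347,558),(92,466)]),.045)  # grey plate corners
for a,b in((T[0],T[1]),(B[3],B[0]),(B[2],B[1])): print("dir",np.degrees(np.arctan2(*(b-a)[1::-1])),np.linalg.norm(b-a))
for a,b in((B[0],B[1]),(B[3],B[2])): print("perp",np.degrees(np.arctan2(*(b-a)[1::-1]))+90,np.linalg.norm(b-a))
G=bp("top",C([(277.5,357)]),.082)[0];K=bp("top",C([(425,274)]),.055)[0];K2=bp("top",C([(425,277)]),.05)[0]
print(G,K,K2)
for n in("scene",):
  im=camera(n);cv2.imwrite("pics/c2.png",cv2.resize(im[215:355,185:325],None,fx=4,fy=4,interpolation=cv2.INTER_CUBIC))
for a in(-19,-20,-21):
  x=np.array([np.cos(np.radians(a)),np.sin(np.radians(a)),0]);y=np.array([-x[1],x[0],0])
  print(a,"dx",(K-G)@x,(K2-G)@x,"dy",(K-G)@y,"track",[(t-G)@x for t in T],[(t-G)@y for t in T])
E
```

```text
dir -22.013706074094305 0.1494427686310304
dir -20.666420648440713 0.19808624027136623
dir -21.888664117927487 0.19654739303240765
perp -21.553447147638423 0.122578489106844
perp -20.818436563649016 0.11837175139148066
[ 0.47931093 -0.13982064  0.082     ] [ 0.51686522 -0.21150135  0.055     ] [ 0.51615185 -0.21273098  0.05      ]
-19 dx 0.05884523447416817 0.058571061955260365 dy -0.05554897178591362 track [np.float64(-0.044210142097116024), np.float64(0.10502594517897457)] [np.float64(0.0014962592022020106), np.float64(-0.006360670899991354)]
-20 dx 0.05980573529271541 0.059555948643796215 dy -0.05451352045951271 track [np.float64(-0.04422952200207036), np.float64(0.10512095823257968)] [np.float64(0.0007244579461492977), np.float64(-0.004526746657281371)]
-21 dx 0.06074801870494134 0.06052269401344374 dy -0.053461463786695494 track [np.float64(-0.044235429166161855), np.float64(0.10518395042397755)] [np.float64(-4.7563986811799056e-05), np.float64(-0.0026914435236879883)]
```

View pics/c2.png

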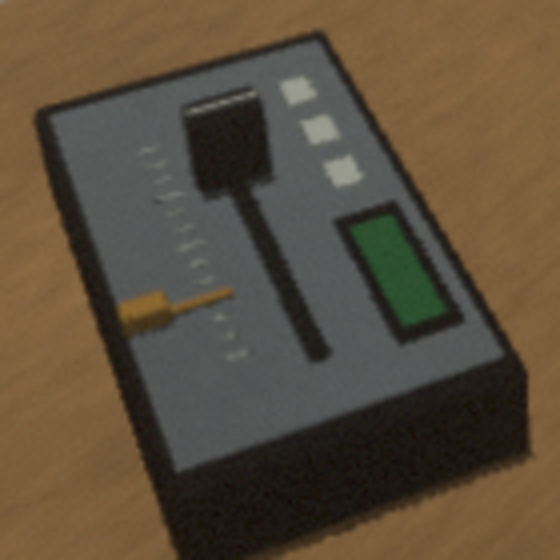

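>>> {"op": "send_rows", "data": {"motion": [0.72,-0.67,0.1,-0.31,0.3,0.72,-0.67,0.1,-0.31,0.3,0.72,-0.67,0.1,-0.31,0.3,0.72,-0.67,0.1,-0.31,0.3,0.72,-0.67,0.1,-0.31,0.3,0.72,-0.67,0.1,-0.31,0.3,0.72,-0.67,0.1,-0.31,0.3,0.72,-0.67,0.1,-0.31,0.3,0.72,-0.67,0.1,-0.31,0.3], "squeeze": 25}}

```text
t: 1.3
ee_pos: [0.3159, -0.3842, 0.2014]
tool_rot: [0.935, 0.355, 0.0, -0.0]
contact_force: [-0.8, -0.0, -0.2]
finger_gap: 0.697
finger_force: 0.0
```

```bash
cat > go.py <<'E'
import sys
from h import *
from scipy.spatial.transform import Rotation as Ro
s=observe();R=Ro.from_quat(s['tool_rot']);M=R.as_matrix()
P=np.array([float(v) for v in sys.argv[1:4]])
ya=np.degrees(np.arctan2(M[1,1],M[0,1]))
print(s['t'],s['ee_pos'],"yang",ya,"gap",s['finger_gap'],s['contact_force'])
print("units",M.T@(P-s['ee_pos'])/.3,"turn",-(((-21.4-ya)+180)%360-180)/90)
E
python3 go.py .479 -.140 .15
```

```text
1.3 [ 0.31593308 -0.38421599  0.2014345 ] yang -48.37028885440332 gap 0.697272976319115 [-0.79103824 -0.0361579  -0.16696685]
units [ 0.94695856 -0.24737957  0.1720573 ] turn -0.29966987616003693
```

>>> {"op": "send_rows", "data": {"motion": [0.947,-0.247,0.17,-0.3,0.3,0.947,-0.247,0.17,-0.3,0.3,0.947,-0.247,0.17,-0.3,0.3,0.947,-0.247,0.17,-0.3,0.3,0.947,-0.247,0.17,-0.3,0.3,0.947,-0.247,0.17,-0.3,0.3,0.947,-0.247,0.17,-0.3,0.3,0.947,-0.247,0.17,-0.3,0.3,0.947,-0.247,0.17,-0.3,0.3,0.947,-0.247,0.17,-0.3,0.3]}}

```text
t: 2.13
ee_pos: [0.4783, -0.1459, 0.1502]
tool_rot: [0.828, 0.56, -0.001, 0.0]
contact_force: [-1.1, 0.1, -0.0]
finger_gap: 0.701
finger_force: 0.0
```

```bash
python3 go.py .479 -.140 .053; python3 - <<'E'
from h import *
im=camera("scene");cv2.imwrite("pics/s3.png",cv2.resize(im[100:360,130:390],None,fx=2.3,fy=2.3,interpolation=cv2.INTER_CUBIC))
q=lambda x,y:((x+.5)/4-.5+185,(y+.5)/4-.5+215)
G=bp("scene",[q(222,103)],.082)[0];K=bp("scene",[q(146,300)],.055)[0];T=bp("scene",[q(320,355)],.045)[0]
a=np.radians(-21.4);x=np.array([np.cos(a),np.sin(a),0]);y=np.array([-x[1],x[0],0])
print(G,K,T,(K-G)@x,(K-G)@y,(T-G)@x,(T-G)@y)
E
```

```text
2.1333 [ 0.47826603 -0.14592117  0.15023186] yang -21.837924673796863 gap 0.7010304671988248 [-1.11369952  0.10795126 -0.02165048]
units [ 0.01962817 -0.00500704  0.32408338] turn -0.004865829708853969
[ 0.47766895 -0.1414636   0.082     ] [ 0.51568081 -0.21091585  0.055     ] [ 0.57375965 -0.18066046  0.045     ] 0.06073267033911593 -0.05079427737669492 0.1037678288532148 -0.001433204710274725
```

View pics/s3.png

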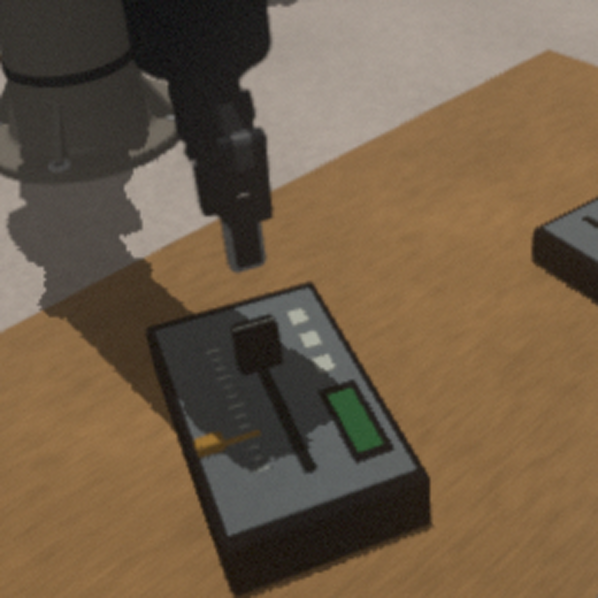

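Both cameras agree: the grip is at (0.478,-0.141) and has about 61 mm to travel. The picture shows the gripper above it, lined up along the track. I'll descend and close.

>>> {"op": "send_rows", "data": {"motion": [0.018,-0.006,0.08,-0.005,0.3,0.018,-0.006,0.16,-0.005,0.3,0.018,-0.006,0.24,-0.005,0.3,0.018,-0.006,0.29,-0.005,0.3,0.018,-0.006,0.32,-0.005,0.3,0.018,-0.006,0.32,-0.005,0.3,0.018,-0.006,0.32,-0.005,0.3]}}

```text
t: 2.77
ee_pos: [0.4787, -0.14, 0.0546]
tool_rot: [0.826, 0.563, -0.0, 0.0]
contact_force: [0.2, -0.1, 0.3]
finger_gap: 0.698
finger_force: 0.0
```

>>> {"op": "send_rows", "data": {"motion": [0,0,0,0,0.6,0,0,0,0,0.8,0,0,0,0,1,0,0,0,0,1,0,0,0,0,1,0,0,0,0,1,0,0,0,0,1,0,0,0,0,1]}}

```text
t: 3.43
ee_pos: [0.4795, -0.1386, 0.0552]
tool_rot: [0.826, 0.564, 0.0, 0.001]
contact_force: [-0.3, 0.6, 5.2]
finger_gap: 0.185
finger_force: 27.8
```

```bash
python3 go.py .5350 -.1627 .053
```

```text
3.4333 [ 0.4795286  -0.13864188  0.05522467] yang -21.3543289609697 gap 0.18499028070535828 [-0.29933286  0.61375631  5.19505272]
units [-0.00735643  0.20140118  0.00769487] turn 0.0005074559892256679
```

>>> {"op": "send_rows", "data": {"motion": [0,0.03,-0.003,0,1,0,0.06,-0.003,0,1,0,0.09,-0.003,0,1,0,0.12,-0.003,0,1,0,0.15,-0.003,0,1,0,0.175,-0.003,0,1,0,0.19,-0.003,0,1,0,0.202,-0.003,0,1,0,0.202,-0.003,0,1,0,0.202,-0.003,0,1,0,0.202,-0.003,0,1]}}

```text
t: 4.35
ee_pos: [0.5358, -0.1618, 0.0553]
tool_rot: [0.826, 0.564, 0.0, 0.001]
contact_force: [-1.4, -4.8, 1.0]
finger_gap: 0.18
finger_force: 27.3
```

```bash
python3 go.py .5350 -.1627 .053; python3 - <<'E'
from h import *
for n,(r,c) in dict(scene=(215,185)).items():
  im=camera(n);cv2.imwrite("pics/s4.png",cv2.resize(im[205:355,185:325],None,fx=4,fy=4,interpolation=cv2.INTER_CUBIC))
E
```

```text
4.35 [ 0.53582065 -0.16175262  0.05525628] yang -21.340947715373275 gap 0.1803167293822114 [-1.37787839 -4.75385961  0.99960943]
units [-0.0039292  -0.00141455  0.00752199] turn 0.0006561364958524034
```

View pics/s4.png

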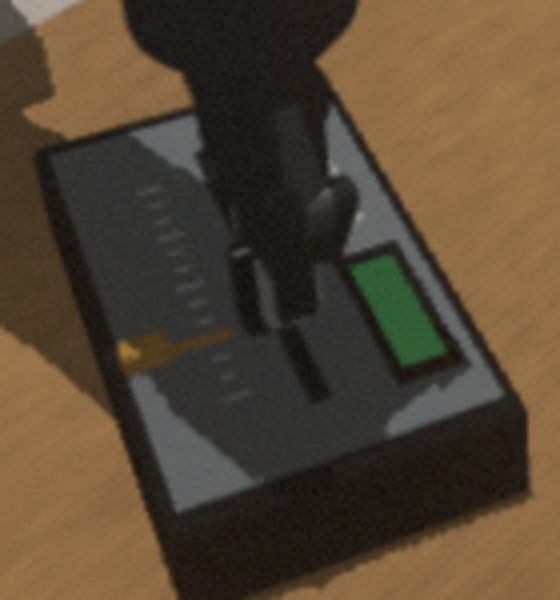

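The grip moved along with the gripper (60.8 mm) and now stands about level with the tongue at crop (230,333). I'll release, lift and back away to check.

>>> {"op": "send_rows", "data": {"motion": [0,0,0,0,0.7,0,0,0,0,0.5,0,0,0,0,0.4,0,0,0,0,0.4,0,0,-0.1,0,0.4,0,0,-0.22,0,0.4,0,0,-0.35,0,0.4,0,0,-0.47,0,0.4,-0.14,-0.06,-0.47,0,0.4,-0.28,-0.12,-0.47,0,0.4,-0.42,-0.2,-0.47,0,0.4,-0.56,-0.28,-0.47,0,0.4]}}

```text
t: 5.4
ee_pos: [0.4117, -0.2734, 0.1964]
tool_rot: [0.825, 0.565, 0.0, 0.0]
contact_force: [0.3, -1.7, 0.3]
finger_gap: 0.598
finger_force: 0.0
```

>>> {"op": "send_rows", "data": {"motion": [-0.14,-0.1,0,0,0.4,-0.28,-0.2,0,0,0.4,-0.35,-0.2,0,0,0.4,-0.35,-0.2,0,0,0.4]}}

```text
t: 5.73
ee_pos: [0.3121, -0.3545, 0.1961]
tool_rot: [0.829, 0.559, -0.002, 0.001]
contact_force: [0.0, 0.2, 0.3]
finger_gap: 0.598
finger_force: 0.0
```

```bash
python3 - <<'E'
from h import *
print(observe()['t'],observe()['ee_pos'])
a=camera("top")[145:295,320:460];b=camera("scene")[205:355,185:325]
cv2.imwrite("pics/f5.png",np.hstack([cv2.resize(i,(560,600),interpolation=cv2.INTER_CUBIC)[:,80:480] for i in(a,b)]))
E
```

```text
5.7333 [ 0.31210878 -0.35454922  0.19612524]
```

View pics/f5.png

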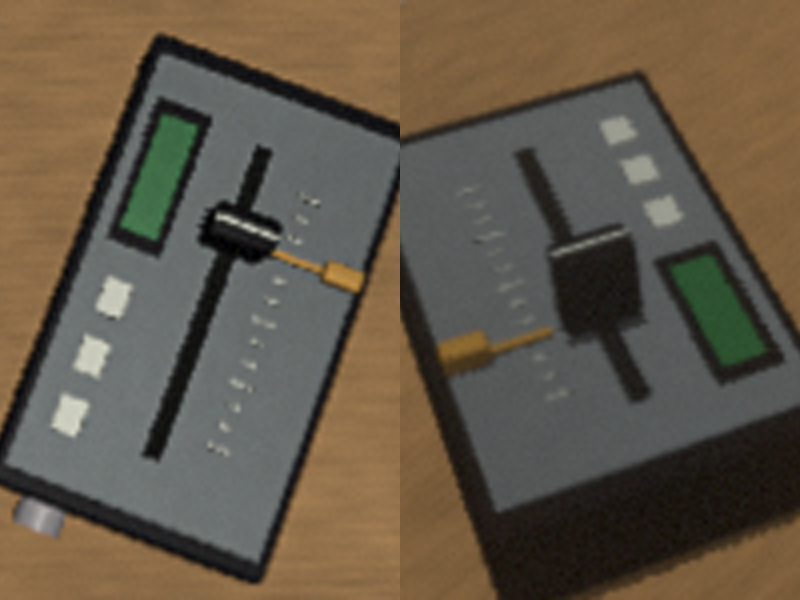

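Both views show the grip free and next to the tongue: white line at (247,223) on the left and (592,243) on the right. I'll put numbers on it.

```bash
python3 - <<'E'
from h import *
C=lambda x,y,ox,oy:[((x+.5)/4-.5+ox,(y+.5)/4-.5+oy)]
def f(c,g,k,ox,oy,g0):
  G=bp(c,C(*g,ox,oy),.082)[0];K=bp(c,C(*k,ox,oy),.055)[0];G0=np.array(g0)
  print(c,G,K,"trackdir",np.degrees(np.arctan2(*(G-G0)[1::-1])),np.linalg.norm((G-G0)))
  for a in(-20.5,-21.4,-22.3):
    r=np.radians(a);x=np.array([np.cos(r),np.sin(r),0]);y=np.array([-x[1],x[0],0]);print(a,(K-G)@x*1000,(K-G)@y*1000)
  r=np.radians(-21.4);x=np.array([np.cos(r),np.sin(r),0])
f("top",(327,223.5),(424.5,274.5),320,145,[.4793,-.1398,.082])
f("scene",(272.5,243),(146,341),185,205,[.4777,-.1415,.082])
E
```

```text
top [ 0.53596256 -0.16353215  0.082     ] [ 0.51664615 -0.21126498  0.055     ] trackdir -22.725546776589773 0.06143175980328048
-20.5 -1.3767580106216146 -51.4747611626626
-21.4 -0.5680577562703695 -51.49003602405527
-22.3 0.24078265783220945 -51.492606489520966
scene [ 0.53488777 -0.16445995  0.082     ] [ 0.51607591 -0.21121193  0.055     ] trackdir -21.874651185356324 0.061624671264754904
-20.5 -1.2476523806601543 -50.37932946135149
-21.4 -0.4561743470760016 -50.39271156033812
-22.3 0.33541624070241305 -50.39366001178957
```

The grip is within about 0.5 mm of the clip's x, so I'm handing in.

```bash
python3 -c "
from bench import *
print(finish_job())"
```

```text
the job is handed in; nothing more can be done
None
```

The temperature grip now stands level with the set-point clip, within about 0.5 mm by both cameras; I released it, left the dimmer untouched, and handed the job in at about 6 s.

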